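Empty the carton machine's catch tray into the tote

ROBOT

A 6-joint arm with a two-finger parallel gripper is mounted at the origin on the work surface. World frame = base frame: x ahead of the robot, y to its left, z up, the work surface at z = 0. Lengths are in m, angles in degrees, forces in N, time in s.
With the tool pointing down it reaches from about 0.375 to 0.9 m from the base axis. Payload 3.1 kg.
Tool frame: the origin (TCP) lies at the very end of the fingers, on their centre line; the grasp point (between the pads) lies 19 mm behind it; z points along the fingers, y is the line along which they close (so a half turn about z gives the same grasp; the last joint's range is limited). The gripper opens to 87 mm and grips with 3 to 60 N. Pads are 19 mm wide; open, the fingers measure 117 mm over their backs; the gripper's body (75 mm by 190 mm) begins 51 mm behind the grasp point.
Start: joints at [-84.082, 30.224, 82.088, -0, 67.689, -10.227], TCP at [0.174, -0.6, 0.223] pointing down, gripper open.
Joint ranges: [-176.69, 176.69], [-43.24, 126.21], [12.49, 139.97], [-82, 262], [0, 151.66], [-163.58, 163.58]. Speed limits (degrees/s): [159.86, 159.86, 180, 180, 180, 180].

INTERFACE

Orientations are given as a 3x3 rotation matrix whose columns are the frame's x, y, z axes.
In Python, from rig import bot gives the robot as it stands.
- The arm moves only by the tool move_arm, never from a script. Its argument "increments" is a list of rows, each an object with "xyz": the shift along the tool's x, y, z in mm, a list of three; "roll": the turn about the tool's z in rad; "grip": the opening in per cent of the stroke, from 0 (shut) to 100 (fully open). A call has 1 to 5 rows; each row shifts and turns the commanded pose from where the row before left it, along the tool's axes as they then stand; what a row does not reach is not made up. A row lasts 1/12 s, in which the tool goes at most 41.7 mm and 7.16 degrees, less where a joint would pass 70% of its speed; a pose out of reach is approached as far as the arm can. A call is refused whole if a number of a shift passes 41.7 or a number of a turn 0.125, either way. A call with a gripper value outside its range is refused whole. The fingers move at their own pace and stop on an object; the grip force is fixed at half the most. Time passes only in rows, so rows that do not move let the fingers close. It gives the time, the measured TCP pose, the force, the opening and the grip force at its end, in the units of the state.
- bot.read_state(): the state, without advancing time (a new reading comes with each control period).
- bot.capture(name): name is "side" or "top"; returns (picture, depth): 400x640x3 uint8, red, green, blue; 400x640 float32, m along the optical axis (not along the pixel's ray), 0 where there is no reading.
- bot.camera_model(name): a dict with "intrinsics" (3x3 intrinsics, pixels), "rvec" (rotation vector, rad) and "tvec" (3), from world to camera coordinates, as OpenCV has them. Camera axes: x right, y down, z forward; pixel columns grow to the right and rows downward; lengths in m; the calibration is good to about 2 mm. A picture is of the moment at which its call begins. camera_model takes no time and is no camera call.
- bot.hand_in(): hands the job in; it is judged then, once.
Trained networks look in the newest picture that a camera, given by its name, has taken for a name from the list of things; names that differ only in an ending like _2 or _b are one class to them, and where a whole thing is asked for, a point or a joint stands for the part that bears it (a point fixed in the world has none). Each returns a list of dicts, best first, with "conf" (0 to 1); they miss things now and then, are a little off and sometimes report something else, mostly with a low value. They report only what shows in the picture. A call takes as long as a camera call.
- bot.spot_in(label, camera): "at" ([x, y, z] in m, in the coordinates of the camera as it stood for that picture, good to about 4 mm: the middle of the surface that is visible of it).
- bot.trace(label, camera): "mask" (400x640 bool, what is visible of it).
The state is a dict: "time_s": time; "joint_positions": joint angles; "qvel": joint speeds; "tau": joint torques, N m; "position": TCP position; "tcp_rot": TCP orientation; "force": force on the tool from outside, world axes, zero at the start; "moment": the same for the moment, N m; "opening": opening from 0.0 (shut) to 1.0 (fully open); "grasp_force": force on a finger pad.
Only numpy, scipy, OpenCV 4.12 (cv2) and the standard library are available. Lean on these libraries where they do the work, as an engineer would, in place of code of your own. Each camera call takes 0.05 s, during which the arm holds its last target. There are 200 camera calls.

TASK

The bench-top carton machine has dropped two finished white cartons into the sloping catch tray under its hood. Collect both from the tray and set them down gently in the black tote, each lying flat on the tote's floor, top face still up, its length roughly along the tote's short side. Leave the tote and the other things on the bench where they stand.

Things in the scene. Friction and masses are not known exactly. Their poses are not given: they have to be found in the camera images.
- machine: Fixed grey bench-top machine, sloping steel catch tray in front. Origin on the bench under the foot of the tray's front lip, mid-width; x into the machine (up the slope), y along the lip. Tray floor rises at 30 degrees from z=50 mm at x=0. Lip 28 mm, side walls 30 mm high (square to the slope), inner faces of walls at y=+-165 mm. Housing x=160 to 310, y=+-175, 245 mm high.
- hood_edge (a point): Middle of the lower front edge of the machine's hood, 45 mm in from the lip and 200 mm above the bench; from here the hood, 350 mm wide and 40 mm high, runs back to the housing over the tray. A gripper coming straight down on a carton's middle strikes it: come in square to the slope, leaning 30 degrees.
- carton_a: Closed white carton, brown tape stripe along its top, 90 (x) by 50 (y) by 45 (z) mm, about 0.2 kg. Origin: centre of its underside; z out of its top face, x along its length. It starts on the sloping tray floor, one end against the front lip, x up the slope, in either half of the tray.
- carton_b: Second carton, identical to carton_a, in the other half of the tray.
- tote: Loose open black plastic tote, 190 (x, short side) by 260 (y, long side) by 80 (z) mm outside, walls and floor 5 mm, 0.7 kg, standing on the bench. Origin: centre of its underside; the inner floor is at z=5 mm, the rim at 80 mm.
- bottle: Bystander: closed white bottle, 60 mm diameter, 150 mm tall. Origin: centre of its underside.
- tape_roll: Bystander: roll of brown tape lying flat, 100 mm diameter, 48 mm high. Origin: centre of its underside.
- wrench: Bystander: steel wrench lying on the bench along its x. Origin: its underside.

How it is judged (in metres and radians):
At the end, for the whole second after the job is handed in: Both cartons are inside the tote, released and at rest, each flat on its floor (underside within 7 mm of it, tilted under 7 degrees, top face up, not on the other carton), its 90 mm length within 17 degrees of the tote's short side (x, either way round). The tote stands level (x of carton_a in the frame of tote between -0.06 and 0.06 m and y of carton_a in the frame of tote between -0.11 and 0.11 m and z of each of carton_a, carton_b in the frame of tote below 0.012 m and angle between each of carton_a, carton_b's own z axis and vertical below 0.12 rad and angle between the x axis of each of carton_a, carton_b and the x axis of tote, either way round below 0.3 rad and linear speed of each of carton_a, carton_b, tote below 0.02 m/s and x of carton_b in the frame of tote between -0.06 and 0.06 m and y of carton_b in the frame of tote between -0.11 and 0.11 m and angle between tote's own z axis and vertical below 0.05 rad); the robot touches nothing.
It fails at once if A carton is thrown or dropped: it moves faster than 0.8 m/s while the fingers do not touch it (a free fall of more than about 30 mm) ((linear speed of carton_a above 0.8 m/s and contact force between the fingers and carton_a below 0.1 N) or (linear speed of carton_b above 0.8 m/s and contact force between the fingers and carton_b below 0.1 N)).
It fails at once if The tote is shifted by more than 30 mm (distance of tote from where it was at the start of the episode above 0.03 m).
It fails at once if The bottle, the tape roll or the wrench is shifted by more than 30 mm (distance of any of bottle, tape_roll, wrench from where it was at the start of the episode above 0.03 m).
It also fails if it takes over 54 s, if anything falls off the work surface, if the arm or the gripper's body presses on something with over 40 N, if the wrist force passes 120 N, or if a joint passes its speed limit or range.

## Working session

There is one attempt and no reset: what is moved stays moved. The work goes in short steps, Python scripts to look and compute and a tool call to move; the robot and the scene stay as the last step left them, time stands still between calls to the robot, and variables do not carry over. Pictures are saved under pics/ and viewed, at most 10 in all, crops included, and the job is handed in when it is done.

Besides the shell and the picture viewer there is one more tool, called after "Emit:" as name([rows], argument=value, ...), one row to a line, values as JSON. move_arm: Moves the arm, as the interface text tells. Its arguments: {"type":"object","properties":{"increments":{"type":"array"}},"required":["increments"]}

```bash
mkdir -p pics; ls; cat > h.py <<'E'
import numpy as np, cv2
from rig import bot
def cam(n):
    m=bot.camera_model(n);K=np.array(m["intrinsics"]);R=cv2.Rodrigues(np.array(m["rvec"],float))[0];t=np.array(m["tvec"],float).ravel();return K,R,t
def cloud(n,d):
    K,R,t=cam(n);v,u=np.indices(d.shape)
    P=np.stack([(u-K[0,2])/K[0,0]*d,(v-K[1,2])/K[1,1]*d,d],-1);return (P-t)@R
E
python3 - <<'E'
from h import *
for n in("top","side"):
    p,d=bot.capture(n);cv2.imwrite(f"pics/{n}0.png",p[:,:,::-1]);W=cloud(n,d);np.savez(f"{n}0.npz",W=W,d=d,p=p)
    K,R,t=cam(n);print(n,"campos",(-R.T@t).round(3))
    for l in("machine","carton_a","tote","bottle","tape_roll","wrench","hood_edge"):
        try:
            for s in bot.spot_in(l,n)[:3]:print(l,round(s["conf"],2),(R.T@(np.array(s["at"])-t)).round(3))
        except Exception as e:print(l,e)
    for m in bot.trace("carton_a",n)[:2]:
        k=m["mask"]&(d>0);print("mask",m["conf"],k.sum(),np.argwhere(k).mean(0).round(),W[k].min(0).round(3),W[k].max(0).round(3))
print(bot.read_state())
E
```

```text
pics
top campos [0.458 0.156 1.036]
machine 0.89 [ 0.528 -0.325  0.243]
carton_a 0.71 [ 0.604 -0.195  0.112]
carton_a 0.7 [ 0.46  -0.216  0.109]
tote 0.79 [0.516 0.298 0.004]
tote 0.39 [ 0.53  -0.326  0.242]
bottle 0.93 [0.688 0.094 0.103]
tape_roll 0.56 [0.723 0.263 0.051]
wrench 0.55 [0.489 0.575 0.001]
hood_edge 0.82 [ 0.532 -0.328  0.243]
hood_edge 0.7 [0.491 0.576 0.002]
hood_edge 0.67 [0.685 0.093 0.105]
mask 0.9 759 [187. 454.] [ 0.578 -0.254  0.067] [ 0.642 -0.153  0.137]
mask 0.65 792 [245. 466.] [ 0.429 -0.277  0.056] [ 0.491 -0.178  0.136]
side campos [-0.193  0.942  0.95 ]
machine 0.74 [ 0.565 -0.282  0.228]
carton_a 0.75 [ 0.601 -0.197  0.111]
carton_a 0.55 [ 0.455 -0.221  0.111]
tote 0.73 [0.529 0.278 0.032]
bottle 0.71 [0.687 0.107 0.079]
bottle 0.51 [ 0.454 -0.221  0.11 ]
tape_roll 0.84 [0.732 0.264 0.039]
tape_roll 0.18 [ 0.565 -0.283  0.226]
wrench 0.92 [0.484 0.576 0.008]
hood_edge 0.85 [ 0.563 -0.282  0.228]
hood_edge 0.52 [0.53  0.28  0.035]
mask 0.82 514 [155. 384.] [ 0.577 -0.257  0.066] [ 0.64  -0.152  0.137]
mask 0.6 578 [170. 427.] [ 0.431 -0.285  0.064] [ 0.516 -0.175  0.14 ]
{'time_s': 0.9, 'joint_positions': array([-8.40811824e+01,  3.02220614e+01,  8.20872107e+01,  6.67419740e-04,
        6.76893112e+01, -1.02280526e+01]), 'qvel': array([-0.03120422, -0.00173983,  0.05220536,  0.0465024 ,  0.00031918,
       -0.03373143]), 'tau': array([ 1.51545737e-04, -4.40000546e+01, -1.76988673e+01,  6.34210207e-02,
        5.02670661e-02, -9.07972748e-06]), 'position': array([ 0.17383465, -0.60032111,  0.22256661]), 'tcp_rot': array([[ 9.60553208e-01,  2.78096269e-01,  1.32689759e-05],
       [ 2.78096269e-01, -9.60553208e-01, -2.34834913e-05],
       [ 6.21488606e-06,  2.62471956e-05, -1.00000000e+00]]), 'force': array([ 0.23301633,  0.23607132, -0.07839574]), 'moment': array([ 0.02742462,  0.0160418 , -0.00774356]), 'grasp_force': 0.0, 'opening': 0.9981171141847502}
```

View pics/top0.png

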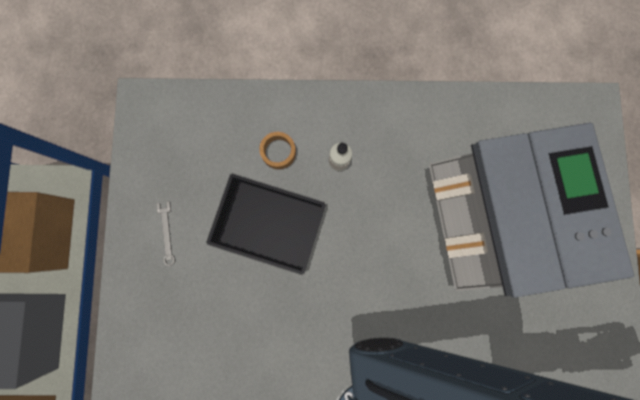

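View pics/side0.png

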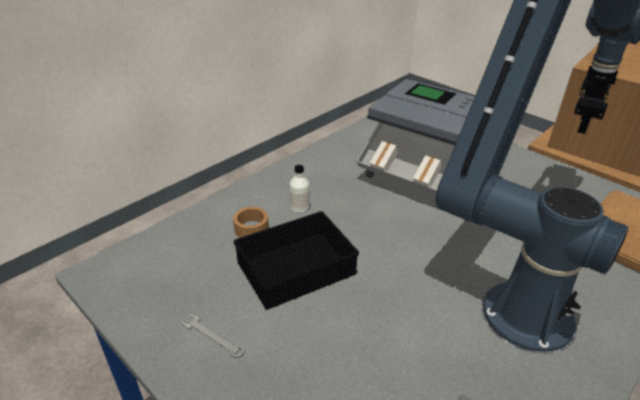

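Both views show the cartons in the tray: top view at about (454,187) and (466,245). The tote is around (268,223), with the bottle (340,155) and tape roll (278,150) beyond it, and the wrench is at the far left. The interface only offers roll, so the tool stays vertical. I'll have to grasp the low ends in front of the hood. Next I'll fit the poses.

```bash
cat > fit.py <<'E'
from h import *
W=np.load("top0.npz")["W"];d=np.load("top0.npz")["d"];S=np.load("side0.npz")["W"]
ok=d>0
def rect(P):
    r=cv2.minAreaRect((P[:,:2]*1000).astype(np.float32));return r,cv2.boxPoints(r).round()
m=ok&(W[...,2]>.225)&(W[...,2]<.26)&(W[...,1]<-.2)&(W[...,0]>.35)&(W[...,0]<.75)
m=cv2.morphologyEx(m.astype(np.uint8),cv2.MORPH_OPEN,np.ones((5,5)))>0
n,l,s,_=cv2.connectedComponentsWithStats(m.astype(np.uint8));k=1+s[1:,4].argmax();print("machine",rect(W[l==k]))
print("z med",np.median(W[l==k][:,2]))
T=(d>0)&(W[...,2]>.06)&(W[...,2]<.095)&(abs(W[...,0]-.52)<.2)&(W[...,1]>.13)&(W[...,1]<.46)&(W[...,0]<.66)
n,l,s,_=cv2.connectedComponentsWithStats(T.astype(np.uint8));k=1+s[1:,4].argmax();print("tote",rect(W[l==k]),s[k,4])
E
python3 fit.py
```

```text
machine (((543.7574462890625, -366.772216796875), (350.6001892089844, 268.49188232421875), 9.84850788116455), array([[ 348., -264.],
       [ 394., -529.],
       [ 739., -469.],
       [ 694., -205.]], dtype=float32))
z med 0.24288078781272437
tote (((513.12939453125, 286.0794372558594), (268.26275634765625, 198.16322326660156), 72.95059967041016), array([[379., 187.],
       [569., 129.],
       [647., 385.],
       [458., 443.]], dtype=float32)) 1446
```

```bash
cat >> h.py <<'E'
a=np.radians(-80.15);MX=np.array([np.cos(a),np.sin(a),0]);MY=np.array([-MX[1],MX[0],0]);O=np.array([.5434,-.3668,0])-.1775*MX
def tom(P): return np.stack([(P-O)@MX,(P-O)@MY,P[...,2]],-1)
E
python3 - <<'E'
from h import *
print(O)
c,s=np.cos(np.pi/6),.5
for n in("top","side"):
  W=np.load(n+"0.npz")["W"];p=np.load(n+"0.npz")["p"]
  M=tom(W)
  u=M[...,0]*c+(M[...,2]-.05)*s; w=-M[...,0]*s+(M[...,2]-.05)*c
  print(n,"floor w",np.median(w[(abs(w)<.012)&(u>.01)&(u<.08)&(abs(M[...,1])<.03)]))
  for lo,hi in((-.165,0),(0,.165)):
    k=(abs(w-.045)<.008)&(u>-.02)&(u<.12)&(M[...,1]>lo)&(M[...,1]<hi)
    P=np.stack([u[k],M[...,1][k]],-1)*1000
    print(k.sum(),cv2.minAreaRect(P.astype(np.float32)),np.percentile(P,[2,98],0).round(1).tolist(),np.median(w[k]))
    br=k&(p[...,0].astype(int)-p[...,2]>40);q=np.stack([u[br],M[...,1][br]],-1)*1000
    print("stripe",br.sum(),q.mean(0).round(1),np.polyfit(q[:,0],q[:,1],1))
E
```

```text
[ 0.51303519 -0.19191653  0.        ]
top floor w -0.00024440312690655885
766 ((45.0942268371582, -58.433319091796875), (90.0517807006836, 50.08120346069336), 0.018333064392209053) [[2.1, -82.3], [88.8, -34.2]] 0.04472730410538296
stripe 206 [ 44.6 -58. ] [ 3.34113363e-03 -5.81953854e+01]
726 ((45.09614944458008, 93.21232604980469), (90.37483978271484, 50.093544006347656), 0.04009046405553818) [[2.3, 69.0], [88.9, 117.1]] 0.044573806836355256
stripe 193 [44.4 93.8] [4.3070302e-03 9.3593340e+01]
side floor w 0.0012528588087829294
454 ((46.143402099609375, -63.798370361328125), (97.89375305175781, 66.78297424316406), 0.5504997372627258) [[1.6, -80.9], [90.4, -32.3]] 0.04588506093868724
stripe 119 [ 45.2 -56.7] [-1.77069417e-03 -5.65776592e+01]
410 ((46.554656982421875, 116.03489685058594), (92.63802337646484, 94.91790008544922), 0.9619123935699463) [[1.7, 69.9], [90.4, 119.3]] 0.04573533659164321
stripe 101 [45.9 95.3] [5.54827738e-03 9.50656508e+01]
```

Emit:
move_arm([
  {"xyz":[0,0,-15],"roll":-0.122,"grip":100},
  {"xyz":[0,0,-15],"roll":-0.122,"grip":100},
  {"xyz":[0,0,-15],"roll":-0.122,"grip":100},
  {"xyz":[0,0,-15],"roll":-0.122,"grip":100},
  {"xyz":[0,0,-15],"roll":-0.122,"grip":100},
])

```text
time_s: 1.32
position: [0.1738, -0.6002, 0.2983]
tcp_rot: [[0.623, 0.782, 0.0], [0.782, -0.623, 0.0], [0.0, -0.0, -1.0]]
force: [0.8, -0.6, 0.3]
opening: 1.002
grasp_force: 0.0
```

Emit:
move_arm([
  {"xyz":[0,0,-15],"roll":-0.122,"grip":100},
  {"xyz":[0,0,-15],"roll":-0.122,"grip":100},
  {"xyz":[0,0,-15],"roll":-0.122,"grip":100},
  {"xyz":[0,0,-15],"roll":-0.122,"grip":100},
  {"xyz":[0,0,0],"roll":-0.122,"grip":100},
])

```text
time_s: 1.73
position: [0.1741, -0.6019, 0.3614]
tcp_rot: [[0.063, 0.998, 0.001], [0.998, -0.063, -0.007], [-0.007, 0.001, -1.0]]
force: [-0.5, -0.7, 0.3]
opening: 0.997
grasp_force: 0.0
```

Emit:
move_arm([
  {"xyz":[0,0,0],"roll":-0.122,"grip":100},
  {"xyz":[0,0,0],"roll":-0.119,"grip":100},
  {"xyz":[0,0,0],"roll":0,"grip":100},
])

```text
time_s: 1.98
position: [0.1738, -0.6002, 0.3577]
tcp_rot: [[-0.173, 0.985, -0.0], [0.985, 0.173, -0.0], [-0.0, -0.0, -1.0]]
force: [0.7, 0.7, 0.1]
opening: 0.999
grasp_force: 0.0
```

```bash
cat >> h.py <<'E'
ta=np.radians(-17.05);TX=np.array([np.cos(ta),np.sin(ta),0]);TY=np.array([-TX[1],TX[0],0]);TO=np.array([.5131,.2861,0])
def mach(x,y,z): return O+x*MX+y*MY+[0,0,z]
def tote(x,y,z): return TO+x*TX+y*TY+[0,0,z]
def go(target):
    s=bot.read_state();R=s["tcp_rot"];dd=R.T@(np.array(target)-s["position"])*1000
    print("t",s["time_s"],"pos",s["position"].round(4),"th",np.degrees(np.arctan2(R[1,0],R[0,0])).round(2),"shift tool mm",dd.round(1),"n",np.linalg.norm(dd).round()) 
E
python3 - <<'E'
from h import *
go(mach(-.06,-.0582,.355));go(mach(.002,-.0582,.07))
E
```

```text
t 1.9833 pos [ 0.1738 -0.6002  0.3577] th 99.97 shift tool mm [403.5 346.7   2.6] n 532.0
t 1.9833 pos [ 0.1738 -0.6002  0.3577] th 99.97 shift tool mm [341.6 346.6 287.6] n 565.0
```

Emit:
move_arm([
  {"xyz":[27,23,0],"roll":0,"grip":100},
  {"xyz":[27,23,0],"roll":0,"grip":100},
  {"xyz":[27,23,0],"roll":0,"grip":100},
  {"xyz":[27,23,0],"roll":0,"grip":100},
  {"xyz":[27,23,0],"roll":0,"grip":100},
])

```text
time_s: 2.4
position: [0.2645, -0.4461, 0.3574]
tcp_rot: [[-0.167, 0.986, 0.0], [0.986, 0.167, 0.0], [0.0, 0.0, -1.0]]
force: [0.3, -0.0, -0.2]
opening: 0.999
grasp_force: 0.0
```

Emit:
move_arm([
  {"xyz":[27,23,0],"roll":0,"grip":100},
  {"xyz":[27,23,0],"roll":0,"grip":100},
  {"xyz":[27,23,0],"roll":0,"grip":100},
  {"xyz":[27,23,0],"roll":0,"grip":100},
  {"xyz":[27,23,0],"roll":0,"grip":100},
])

```text
time_s: 2.82
position: [0.3548, -0.2933, 0.3577]
tcp_rot: [[-0.167, 0.986, 0.0], [0.986, 0.167, -0.0], [-0.0, 0.0, -1.0]]
force: [1.3, -0.3, -0.4]
opening: 0.997
grasp_force: 0.0
```

Emit:
move_arm([
  {"xyz":[27,23,0],"roll":0,"grip":100},
  {"xyz":[27,23,0],"roll":0,"grip":100},
  {"xyz":[27,23,0],"roll":0,"grip":100},
  {"xyz":[27,23,0],"roll":0,"grip":100},
  {"xyz":[25,23,0],"roll":0,"grip":100},
])

```text
time_s: 3.23
position: [0.4452, -0.1423, 0.3578]
tcp_rot: [[-0.168, 0.986, 0.0], [0.986, 0.168, -0.0], [-0.0, 0.0, -1.0]]
force: [0.2, 0.2, 0.5]
opening: 1.002
grasp_force: 0.0
```

Emit:
move_arm([
  {"xyz":[0,0,30],"roll":0,"grip":100},
  {"xyz":[0,0,30],"roll":0,"grip":100},
  {"xyz":[0,0,30],"roll":0,"grip":100},
  {"xyz":[0,0,30],"roll":0,"grip":100},
  {"xyz":[0,0,0],"roll":0,"grip":100},
])

```text
time_s: 3.65
position: [0.4412, -0.1419, 0.233]
tcp_rot: [[-0.169, 0.986, -0.01], [0.986, 0.169, 0.006], [0.008, -0.009, -1.0]]
force: [-1.0, 0.0, -0.1]
opening: 0.999
grasp_force: 0.0
```

```bash
python3 - <<'E'
from h import *
go(mach(-.04,-.0582,.16));go(mach(.002,-.0582,.07))
E
```

```text
t 3.65 pos [ 0.4412 -0.1419  0.233 ] th 99.71 shift tool mm [-22.1   4.7  72.7] n 76.0
t 3.65 pos [ 0.4412 -0.1419  0.233 ] th 99.71 shift tool mm [-64.8   5.6 162.4] n 175.0
```

Emit:
move_arm([
  {"xyz":[-18,1,15],"roll":0,"grip":100},
  {"xyz":[-18,1,15],"roll":0,"grip":100},
  {"xyz":[-15,1,15],"roll":0,"grip":100},
  {"xyz":[0,0,25],"roll":0,"grip":100},
  {"xyz":[0,0,25],"roll":0,"grip":100},
])

```text
time_s: 4.07
position: [0.4586, -0.1964, 0.1438]
tcp_rot: [[-0.167, 0.986, 0.005], [0.986, 0.167, -0.003], [-0.004, 0.004, -1.0]]
force: [1.0, -0.6, 0.1]
opening: 0.998
grasp_force: 0.0
```

Emit:
move_arm([
  {"xyz":[0,0,0],"roll":0,"grip":100},
  {"xyz":[0,0,0],"roll":0,"grip":100},
  {"xyz":[0,0,0],"roll":0,"grip":100},
])

```text
time_s: 4.32
position: [0.4575, -0.1947, 0.1442]
tcp_rot: [[-0.17, 0.985, 0.002], [0.985, 0.17, -0.002], [-0.002, 0.002, -1.0]]
force: [0.6, -0.6, -0.0]
opening: 0.998
grasp_force: 0.0
```

```bash
python3 - <<'E'
from h import *
go(mach(.002,-.0582,.07))
E
```

```text
t 4.3167 pos [ 0.4575 -0.1947  0.1442] th 99.81 shift tool mm [-8.7 -3.2 74.2] n 75.0
```

Emit:
move_arm([
  {"xyz":[-5,-2,0],"roll":0,"grip":100},
  {"xyz":[-4,-1,24],"roll":0,"grip":100},
  {"xyz":[0,0,25],"roll":0,"grip":100},
  {"xyz":[0,0,25],"roll":0,"grip":100},
  {"xyz":[0,0,0],"roll":0,"grip":100},
])

```text
time_s: 4.73
position: [0.4559, -0.2049, 0.0674]
tcp_rot: [[-0.171, 0.985, 0.001], [0.985, 0.171, -0.002], [-0.002, 0.001, -1.0]]
force: [-0.0, -2.1, -0.5]
opening: 0.999
grasp_force: 0.4
```

Emit:
move_arm([
  {"xyz":[0,0,0],"roll":0,"grip":0},
  {"xyz":[0,0,0],"roll":0,"grip":0},
  {"xyz":[0,0,0],"roll":0,"grip":0},
  {"xyz":[0,0,0],"roll":0,"grip":0},
  {"xyz":[0,0,0],"roll":0,"grip":0},
])

```text
time_s: 5.15
position: [0.4555, -0.2036, 0.0697]
tcp_rot: [[-0.171, 0.985, 0.002], [0.985, 0.171, -0.001], [-0.002, 0.001, -1.0]]
force: [-0.9, -0.9, 1.1]
opening: 0.706
grasp_force: 0.5
```

```bash
python3 - <<'E'
from h import *
go(mach(.002,-.0582,.07));s=bot.read_state();print(s["opening"],s["grasp_force"],s["force"])
E
```

```text
t 5.15 pos [ 0.4555 -0.2036  0.0697] th 99.87 shift tool mm [-0.3  0.5 -0.3] n 1.0
0.7063515733738693 0.47721447627509406 [-0.88883082 -0.90683267  1.07403937]
```

Emit:
move_arm([
  {"xyz":[0,0,0],"roll":0,"grip":0},
  {"xyz":[0,0,0],"roll":0,"grip":0},
  {"xyz":[0,0,0],"roll":0,"grip":0},
  {"xyz":[0,0,0],"roll":0,"grip":0},
  {"xyz":[0,0,0],"roll":0,"grip":0},
])

```text
time_s: 5.57
position: [0.4559, -0.2037, 0.0692]
tcp_rot: [[-0.171, 0.985, 0.002], [0.985, 0.171, -0.001], [-0.001, 0.002, -1.0]]
force: [1.8, 0.5, 5.6]
opening: 0.576
grasp_force: 30.6
```

Emit:
move_arm([
  {"xyz":[0,0,-2],"roll":0,"grip":0},
  {"xyz":[0,0,-8],"roll":0,"grip":0},
  {"xyz":[0,0,-12],"roll":0,"grip":0},
  {"xyz":[0,0,-12],"roll":0,"grip":0},
  {"xyz":[0,0,-11],"roll":0,"grip":0},
])

```text
time_s: 5.98
position: [0.4539, -0.2024, 0.1138]
tcp_rot: [[-0.171, 0.985, -0.002], [0.985, 0.171, 0.002], [0.002, -0.002, -1.0]]
force: [-0.3, 0.4, -2.4]
opening: 0.576
grasp_force: 30.0
```

```bash
python3 - <<'E'
from h import *
s=bot.read_state();print(s["opening"],s["grasp_force"],s["force"],s["moment"],s["position"])
p,d=bot.capture("top");cv2.imwrite("pics/t1.png",cv2.resize(p[140:300,380:540,::-1],None,fx=3,fy=3))
p,d=bot.capture("side");cv2.imwrite("pics/s1.png",cv2.resize(p[90:220,320:500,::-1],None,fx=4,fy=4))
a=cv2.imread("pics/t1.png");b=cv2.imread("pics/s1.png");b=cv2.resize(b,(540,390));b=b
h=390;cv2.imwrite("pics/c1.png",np.hstack([cv2.resize(a,(250,250)) if 0 else cv2.resize(a,(260,390))[:, :],b]))
E
```

```text
0.5755790344475079 29.99746077162854 [-0.30215987  0.43242591 -2.40265005] [ 0.04523363 -0.16902487 -0.01113626] [ 0.45394876 -0.20244379  0.11383005]
```

View pics/c1.png

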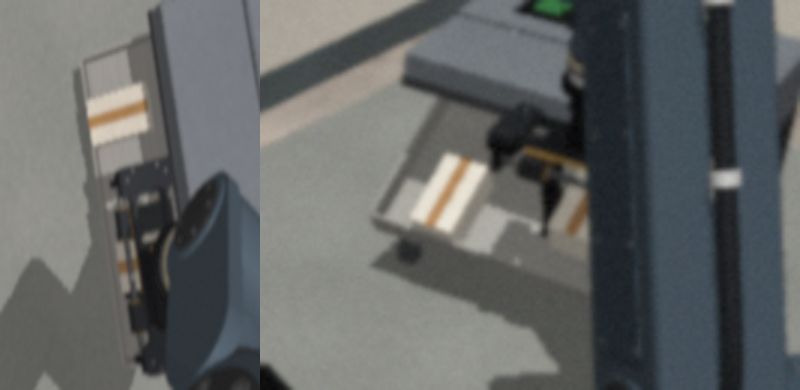

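The gripper holds the carton in the left panel at about (125,265), and the tool carries its weight. The other carton hasn't moved. Next I'll pull it out over the lip.

Emit:
move_arm([
  {"xyz":[15,0,-4],"roll":0,"grip":0},
  {"xyz":[22,0,-4],"roll":0,"grip":0},
  {"xyz":[25,0,-6],"roll":0,"grip":0},
  {"xyz":[25,0,-10],"roll":0,"grip":0},
  {"xyz":[25,0,-15],"roll":0,"grip":0},
])

```text
time_s: 6.5
position: [0.433, -0.0902, 0.1513]
tcp_rot: [[-0.17, 0.985, -0.006], [0.985, 0.17, 0.003], [0.004, -0.005, -1.0]]
force: [-0.4, -0.1, -2.7]
opening: 0.569
grasp_force: 30.0
```

Emit:
move_arm([
  {"xyz":[25,0,-20],"roll":-0.08,"grip":0},
  {"xyz":[25,0,-20],"roll":-0.1,"grip":0},
  {"xyz":[25,0,-10],"roll":-0.1,"grip":0},
  {"xyz":[25,0,0],"roll":-0.1,"grip":0},
  {"xyz":[25,0,0],"roll":-0.1,"grip":0},
])

```text
time_s: 6.92
position: [0.3913, 0.0251, 0.2027]
tcp_rot: [[-0.611, 0.792, -0.0], [0.792, 0.611, 0.001], [0.001, 0.0, -1.0]]
force: [0.0, 0.9, -2.2]
opening: 0.571
grasp_force: 30.0
```

Emit:
move_arm([
  {"xyz":[22,12,0],"roll":-0.1,"grip":0},
  {"xyz":[22,12,0],"roll":-0.1,"grip":0},
  {"xyz":[20,15,0],"roll":-0.1,"grip":0},
  {"xyz":[20,15,0],"roll":-0.1,"grip":0},
  {"xyz":[15,15,0],"roll":-0.1,"grip":0},
])

```text
time_s: 7.33
position: [0.3611, 0.1426, 0.2018]
tcp_rot: [[-0.916, 0.402, -0.004], [0.402, 0.916, 0.0], [0.004, -0.002, -1.0]]
force: [-0.6, -0.6, -1.6]
opening: 0.575
grasp_force: 30.0
```

Emit:
move_arm([
  {"xyz":[0,0,0],"roll":-0.12,"grip":0},
  {"xyz":[0,0,0],"roll":0,"grip":0},
])

```text
time_s: 7.5
position: [0.3616, 0.1422, 0.2018]
tcp_rot: [[-0.957, 0.289, -0.004], [0.289, 0.957, -0.0], [0.003, -0.001, -1.0]]
force: [1.0, -0.4, -2.9]
opening: 0.571
grasp_force: 30.0
```

```bash
python3 - <<'E'
from h import *
s=bot.read_state();print(s["opening"],s["grasp_force"],s["force"],s["joint_positions"].round(1))
for y in(.052,-.052): go(tote(-.043,y,.2))
E
```

```text
0.5705190800564705 29.99531041499722 [ 0.98912054 -0.4487049  -2.85230367] [  4.9  14.1 115.3   0.   50.7 -68.3]
t 7.5 pos [0.3616 0.1422 0.2018] th 163.18 shift tool mm [-60.6 233.8   1.3] n 242.0
t 7.5 pos [0.3616 0.1422 0.2018] th 163.18 shift tool mm [-60.2 129.8   1.4] n 143.0
```

Emit:
move_arm([
  {"xyz":[-8,26,0],"roll":0,"grip":0},
  {"xyz":[-8,26,0],"roll":0,"grip":0},
  {"xyz":[-8,26,0],"roll":0,"grip":0},
  {"xyz":[-8,26,0],"roll":0,"grip":0},
  {"xyz":[-8,26,0],"roll":0,"grip":0},
])

```text
time_s: 7.92
position: [0.4402, 0.2539, 0.2017]
tcp_rot: [[-0.954, 0.298, -0.003], [0.298, 0.954, -0.001], [0.002, -0.002, -1.0]]
force: [0.6, -0.8, -2.9]
opening: 0.572
grasp_force: 30.0
```

Emit:
move_arm([
  {"xyz":[-7,26,0],"roll":0,"grip":0},
  {"xyz":[-7,26,0],"roll":0,"grip":0},
  {"xyz":[-6,26,0],"roll":0,"grip":0},
  {"xyz":[0,26,0],"roll":0,"grip":0},
  {"xyz":[0,0,0],"roll":0,"grip":0},
])

```text
time_s: 8.33
position: [0.4921, 0.3505, 0.2017]
tcp_rot: [[-0.955, 0.296, 0.002], [0.296, 0.955, 0.003], [-0.001, 0.003, -1.0]]
force: [0.3, 0.0, -2.0]
opening: 0.569
grasp_force: 30.0
```

```bash
cat >> h.py <<'E'
def look(f):
    o=[]
    for n in("top","side"):
        p,d=bot.capture(n);o.append(p[:,:,::-1])
        W=cloud(n,d);s=bot.read_state();R=s["tcp_rot"];L=(W-s["position"])@R*1000
        # bright carton points in tool frame
        b=(p.min(-1)>120)&(d>0)&(abs(L[...,1])<30)&(L[...,0]>-120)&(L[...,0]<40)&(L[...,2]<60)&(L[...,2]>-45)
        q=L[b]
        if len(q)>20:
            print(n,len(q),"x",np.percentile(q[:,0],[2,98]).round(1),"y",np.percentile(q[:,1],[2,98]).round(1),"z",np.percentile(q[:,2],[2,98]).round(1))
            f1=np.linalg.lstsq(np.c_[q[:,:2],np.ones(len(q))],q[:,2],rcond=None)[0];print("plane z=ax+by+c",f1.round(3),"tilt",np.degrees(np.arctan(f1[0])).round(1))
    cv2.imwrite(f,np.hstack([o[0][120:320,150:400],o[1][130:330,200:450]]))
    im=cv2.imread(f);cv2.imwrite(f,cv2.resize(im,None,fx=1.6,fy=1.6))
E
python3 - <<'E'
from h import *
go(tote(-.043,.052,.2));look("pics/c2.png")
E
```

```text
t 8.3333 pos [0.4921 0.3505 0.2017] th 162.76 shift tool mm [ 4.  -3.4  1.7] n 6.0
top 83 x [-75.2 -65.8] y [-18.6  26.6] z [-44.6 -28.6]
plane z=ax+by+c [-1.66700e+00 -2.00000e-02 -1.54631e+02] tilt -59.0
side 270 x [-12.6  21.7] y [-20.1  25.5] z [-42.2   6.6]
plane z=ax+by+c [  0.654   0.073 -29.148] tilt 33.2
```

View pics/c2.png

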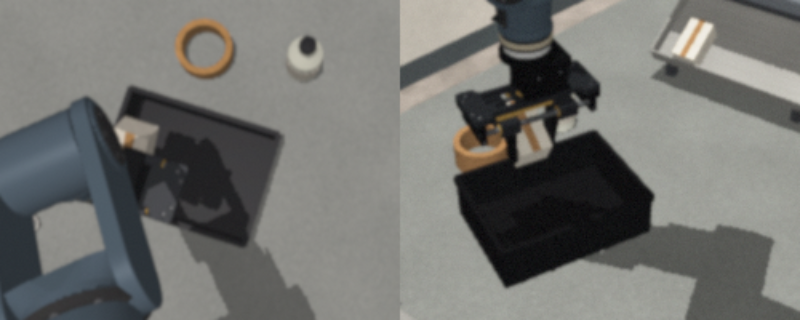

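Emit:
move_arm([
  {"xyz":[4,-3,30],"roll":0,"grip":0},
  {"xyz":[0,0,30],"roll":0,"grip":0},
  {"xyz":[0,0,30],"roll":0,"grip":0},
  {"xyz":[0,0,30],"roll":0,"grip":0},
  {"xyz":[0,0,25],"roll":0,"grip":0},
])

```text
time_s: 8.85
position: [0.4838, 0.343, 0.0555]
tcp_rot: [[-0.955, 0.297, -0.004], [0.297, 0.955, -0.002], [0.003, -0.003, -1.0]]
force: [0.4, -0.1, -2.6]
opening: 0.57
grasp_force: 30.0
```

Emit:
move_arm([
  {"xyz":[0,0,15],"roll":0,"grip":0},
  {"xyz":[0,0,5],"roll":0,"grip":0},
  {"xyz":[0,0,3],"roll":0,"grip":0},
  {"xyz":[0,0,2],"roll":0,"grip":0},
  {"xyz":[0,0,0],"roll":0,"grip":0},
])

```text
time_s: 9.27
position: [0.4863, 0.345, 0.0333]
tcp_rot: [[-0.955, 0.295, 0.001], [0.295, 0.955, 0.0], [-0.001, 0.001, -1.0]]
force: [0.0, -0.4, -2.6]
opening: 0.576
grasp_force: 30.0
```

Emit:
move_arm([
  {"xyz":[0,0,2],"roll":0,"grip":0},
  {"xyz":[0,0,2],"roll":0,"grip":0},
  {"xyz":[0,0,0],"roll":0,"grip":0},
])

```text
time_s: 9.52
position: [0.486, 0.3453, 0.029]
tcp_rot: [[-0.956, 0.294, 0.001], [0.294, 0.956, 0.0], [-0.001, 0.001, -1.0]]
force: [1.0, 0.1, -3.0]
opening: 0.573
grasp_force: 30.0
```

Emit:
move_arm([
  {"xyz":[0,0,2],"roll":0,"grip":0},
  {"xyz":[0,0,2],"roll":0,"grip":0},
  {"xyz":[0,0,1],"roll":0,"grip":0},
  {"xyz":[0,0,0],"roll":0,"grip":0},
])

```text
time_s: 9.85
position: [0.4859, 0.3453, 0.0241]
tcp_rot: [[-0.956, 0.294, 0.0], [0.294, 0.956, 0.0], [-0.0, 0.0, -1.0]]
force: [-0.3, 0.8, 2.7]
opening: 0.574
grasp_force: 30.0
```

Emit:
move_arm([
  {"xyz":[-2,0,1],"roll":0,"grip":0},
  {"xyz":[-2,0,1],"roll":0,"grip":0},
  {"xyz":[-2,0,0],"roll":0,"grip":0},
  {"xyz":[0,0,0],"roll":0,"grip":0},
])

```text
time_s: 10.18
position: [0.4899, 0.344, 0.0231]
tcp_rot: [[-0.955, 0.295, -0.003], [0.295, 0.955, 0.001], [0.003, -0.0, -1.0]]
force: [-5.0, 2.0, 11.5]
opening: 0.57
grasp_force: 30.0
```

```bash
python3 - <<'E'
from h import *
s=bot.read_state();print(s["force"],s["position"]);look("pics/c3.png")
E
```

```text
[-4.95338252  1.9999281  11.51380821] [0.4898533  0.34400587 0.02313004]
top 43 x [-71.8 -63.5] y [-19.   19.5] z [-44.4 -27.3]
plane z=ax+by+c [-1.98700e+00  1.00000e-03 -1.71393e+02] tilt -63.3
side 115 x [-22.2  17.4] y [-22.4  21.8] z [-43.7 -25.6]
plane z=ax+by+c [ 4.3800e-01 -9.0000e-03 -3.4614e+01] tilt 23.7
```

Emit:
move_arm([
  {"xyz":[-2,0,1],"roll":0,"grip":0},
  {"xyz":[-2,0,1],"roll":0,"grip":0},
  {"xyz":[-2,0,0],"roll":0,"grip":0},
  {"xyz":[-2,0,1],"roll":0,"grip":0},
  {"xyz":[0,0,0],"roll":0,"grip":0},
])

```text
time_s: 10.7
position: [0.4983, 0.3414, 0.0199]
tcp_rot: [[-0.956, 0.295, -0.002], [0.295, 0.956, 0.0], [0.002, -0.0, -1.0]]
force: [-4.4, 0.3, 9.3]
opening: 0.575
grasp_force: 30.0
```

Emit:
move_arm([
  {"xyz":[-2,0,1],"roll":0,"grip":0},
  {"xyz":[-2,0,1],"roll":0,"grip":0},
  {"xyz":[-2,0,0],"roll":0,"grip":0},
  {"xyz":[0,0,0],"roll":0,"grip":0},
])

```text
time_s: 11.03
position: [0.5038, 0.3396, 0.0175]
tcp_rot: [[-0.955, 0.295, -0.002], [0.295, 0.955, 0.0], [0.002, -0.0, -1.0]]
force: [-3.4, 1.0, 7.3]
opening: 0.573
grasp_force: 30.0
```

```bash
python3 - <<'E'
from h import *
s=bot.read_state();print(s["force"],s["position"]);look("pics/c4.png")
E
```

```text
[-3.36271569  1.02219182  7.30582801] [0.50378324 0.33961393 0.01746194]
top 81 x [-72.2 -44.4] y [-22.6  18.3] z [-40.9  12.6]
plane z=ax+by+c [-6.9800e-01 -2.9000e-02 -7.5821e+01] tilt -34.9
side 161 x [-30.   20.9] y [-20.7  24.2] z [-39.1 -15.5]
plane z=ax+by+c [ 2.7800e-01  7.0000e-03 -3.2874e+01] tilt 15.5
```

View pics/c4.png

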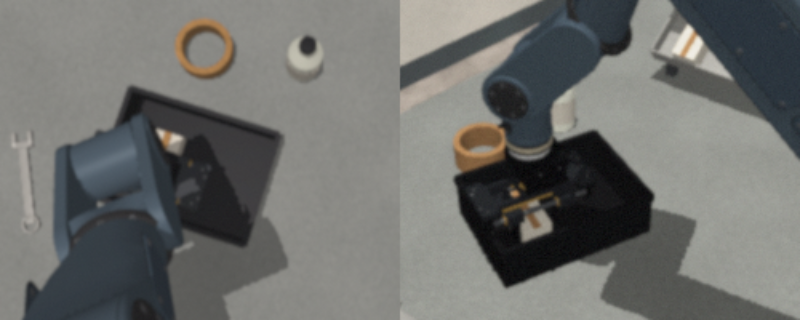

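Emit:
move_arm([
  {"xyz":[-2,0,0.5],"roll":0,"grip":0},
  {"xyz":[-2,0,0.5],"roll":0,"grip":0},
  {"xyz":[-2,0,0.5],"roll":0,"grip":0},
  {"xyz":[-2,0,0],"roll":0,"grip":0},
  {"xyz":[0,0,0],"roll":0,"grip":0},
])

```text
time_s: 11.55
position: [0.5114, 0.3374, 0.0161]
tcp_rot: [[-0.956, 0.295, -0.002], [0.295, 0.956, 0.001], [0.002, -0.0, -1.0]]
force: [-4.9, 1.0, 6.3]
opening: 0.573
grasp_force: 30.0
```

Emit:
move_arm([
  {"xyz":[0,0,0],"roll":0,"grip":85},
  {"xyz":[0,0,0],"roll":0,"grip":85},
  {"xyz":[0,0,0],"roll":0,"grip":85},
  {"xyz":[0,0,0],"roll":0,"grip":85},
  {"xyz":[0,0,0],"roll":0,"grip":85},
])

```text
time_s: 11.97
position: [0.5127, 0.3369, 0.0149]
tcp_rot: [[-0.956, 0.294, 0.0], [0.294, 0.956, -0.0], [-0.0, -0.0, -1.0]]
force: [-0.5, 0.0, -0.7]
opening: 0.823
grasp_force: 0.0
```

Emit:
move_arm([
  {"xyz":[0,0,-10],"roll":0,"grip":85},
  {"xyz":[0,0,-20],"roll":0,"grip":85},
  {"xyz":[0,0,-30],"roll":0,"grip":85},
  {"xyz":[0,0,-30],"roll":0,"grip":85},
  {"xyz":[0,0,-30],"roll":0,"grip":85},
])

```text
time_s: 12.38
position: [0.5123, 0.3367, 0.1367]
tcp_rot: [[-0.956, 0.294, -0.0], [0.294, 0.956, -0.0], [0.0, -0.0, -1.0]]
force: [0.6, -0.1, -0.1]
opening: 0.85
grasp_force: 0.0
```

Emit:
move_arm([
  {"xyz":[10,-26,-15],"roll":0,"grip":100},
  {"xyz":[10,-26,-15],"roll":0,"grip":100},
  {"xyz":[10,-26,-5],"roll":0,"grip":100},
  {"xyz":[10,-26,0],"roll":0,"grip":100},
  {"xyz":[10,-26,0],"roll":0,"grip":100},
])

```text
time_s: 12.8
position: [0.4261, 0.2267, 0.1714]
tcp_rot: [[-0.956, 0.294, 0.003], [0.294, 0.956, 0.001], [-0.002, 0.001, -1.0]]
force: [-0.3, 0.3, 1.0]
opening: 0.996
grasp_force: 0.0
```

Emit:
move_arm([
  {"xyz":[2,-26,0],"roll":0.1,"grip":100},
  {"xyz":[2,-28,0],"roll":0.1,"grip":100},
  {"xyz":[2,-28,0],"roll":0.1,"grip":100},
  {"xyz":[2,-28,0],"roll":0.1,"grip":100},
  {"xyz":[0,0,0],"roll":0.1,"grip":100},
])

```text
time_s: 13.22
position: [0.3667, 0.13, 0.1702]
tcp_rot: [[-0.692, 0.721, -0.006], [0.721, 0.692, -0.001], [0.003, -0.005, -1.0]]
force: [-0.0, 0.9, -0.6]
opening: 1.0
grasp_force: 0.0
```

```bash
cat >> h.py <<'E'
def check(f=None):
    p,d=bot.capture("top");W=cloud("top",d);Q=W-TO
    X=Q@TX*1000;Y=Q@TY*1000;Z=W[...,2]*1000
    b=(abs(X)<88)&(abs(Y)<123)&(d>0)&(p.max(-1)>100)&(Z<75)
    n,l,s,_=cv2.connectedComponentsWithStats(b.astype(np.uint8))
    for k in range(1,n):
        if s[k,4]>100:
            m=l==k;t=m&(Z>35);q=np.stack([X[t],Y[t]],-1).astype(np.float32)
            A=np.c_[X[t],Y[t],np.ones(t.sum())];f1=np.linalg.lstsq(A,Z[t],rcond=None)[0]
            print("carton",s[k,4],cv2.minAreaRect(q),"z",np.percentile(Z[t],[5,50,95]).round(1),"tiltdeg",np.degrees(f1[:2]).round(1))
    T=(d>0)&(W[...,2]>.06)&(W[...,2]<.095)&(abs(W[...,0]-.52)<.2)&(W[...,1]>.13)&(W[...,1]<.46)&(W[...,0]<.66)
    n,l,s,_=cv2.connectedComponentsWithStats(T.astype(np.uint8));k=1+s[1:,4].argmax();print("tote",cv2.minAreaRect((W[l==k][:,:2]*1000).astype(np.float32)))
    if f: cv2.imwrite(f,cv2.resize(p[120:320,150:400,::-1],None,fx=2,fy=2))
E
python3 - <<'E'
from h import *
check("pics/k1.png");go(mach(-.06,.0933,.2))
E
```

```text
carton 717 ((7.676197052001953, 49.4085578918457), (50.50603485107422, 89.78031921386719), 89.85269927978516) z [46.  49.8 52.7] tiltdeg [-0.2  2.5]
tote ((513.0523071289062, 286.2420654296875), (268.4512634277344, 198.4914093017578), 72.85492706298828)
t 13.2667 pos [0.3693 0.1311 0.1705] th 133.6 shift tool mm [-335.    -7.8  -29.9] n 336.0
```

Emit:
move_arm([
  {"xyz":[-25,0,-6],"roll":0.1,"grip":100},
  {"xyz":[-25,0,-6],"roll":0.1,"grip":100},
  {"xyz":[-25,0,-6],"roll":0.1,"grip":100},
  {"xyz":[-25,0,-6],"roll":0.1,"grip":100},
  {"xyz":[-25,0,-6],"roll":0.1,"grip":100},
])

```text
time_s: 13.68
position: [0.4405, 0.0275, 0.2011]
tcp_rot: [[-0.267, 0.964, 0.003], [0.964, 0.267, -0.0], [-0.001, 0.003, -1.0]]
force: [0.1, 0.2, -0.4]
opening: 1.001
grasp_force: 0.0
```

Emit:
move_arm([
  {"xyz":[0,0,0],"roll":0.088,"grip":100},
  {"xyz":[0,0,0],"roll":0,"grip":100},
])

```text
time_s: 13.85
position: [0.4405, 0.0273, 0.201]
tcp_rot: [[-0.181, 0.983, 0.003], [0.983, 0.181, -0.0], [-0.001, 0.003, -1.0]]
force: [-0.2, -0.1, -0.2]
opening: 0.998
grasp_force: 0.0
```

```bash
python3 - <<'E'
from h import *
go(mach(-.04,.0933,.2));go(mach(.002,.0933,.07))
E
```

```text
t 13.85 pos [0.4405 0.0273 0.201 ] th 100.44 shift tool mm [-189.7  125.3    1.6] n 227.0
t 13.85 pos [0.4405 0.0273 0.201 ] th 100.44 shift tool mm [-231.5  124.5  131.6] n 294.0
```

Emit:
move_arm([
  {"xyz":[-27,18,0],"roll":0.01,"grip":100},
  {"xyz":[-27,18,0],"roll":0,"grip":100},
  {"xyz":[-27,18,0],"roll":0,"grip":100},
  {"xyz":[-27,18,0],"roll":0,"grip":100},
  {"xyz":[-27,18,0],"roll":0,"grip":100},
])

```text
time_s: 14.27
position: [0.5516, -0.0887, 0.2002]
tcp_rot: [[-0.179, 0.984, -0.0], [0.984, 0.179, 0.0], [0.0, -0.0, -1.0]]
force: [0.2, 0.6, -0.7]
opening: 1.003
grasp_force: 0.0
```

Emit:
move_arm([
  {"xyz":[-27,18,0],"roll":0,"grip":100},
  {"xyz":[-27,16,0],"roll":0,"grip":100},
  {"xyz":[-18,0,20],"roll":0,"grip":100},
  {"xyz":[-14,0,25],"roll":0,"grip":100},
  {"xyz":[0,0,10],"roll":0,"grip":100},
])

```text
time_s: 14.68
position: [0.5988, -0.1688, 0.1423]
tcp_rot: [[-0.175, 0.985, -0.003], [0.985, 0.175, 0.001], [0.001, -0.003, -1.0]]
force: [-0.3, 0.5, -1.2]
opening: 0.998
grasp_force: 0.0
```

Emit:
move_arm([
  {"xyz":[0,0,0],"roll":0,"grip":100},
  {"xyz":[0,0,0],"roll":0,"grip":100},
  {"xyz":[0,0,0],"roll":0,"grip":100},
])

```text
time_s: 14.93
position: [0.5995, -0.1662, 0.1461]
tcp_rot: [[-0.176, 0.984, 0.001], [0.984, 0.176, 0.0], [-0.0, 0.001, -1.0]]
force: [-0.0, -0.2, 0.3]
opening: 0.998
grasp_force: 0.0
```

```bash
python3 - <<'E'
from h import *
go(mach(.002,.0933,.07))
E
```

```text
t 14.9333 pos [ 0.5995 -0.1662  0.1461] th 100.11 shift tool mm [-12.6   3.6  76.1] n 77.0
```

Emit:
move_arm([
  {"xyz":[-7,2,0],"roll":0.005,"grip":100},
  {"xyz":[-6,2,24],"roll":0,"grip":100},
  {"xyz":[0,0,26],"roll":0,"grip":100},
  {"xyz":[0,0,25],"roll":0,"grip":100},
  {"xyz":[0,0,0],"roll":0,"grip":100},
])

```text
time_s: 15.35
position: [0.6044, -0.1793, 0.0673]
tcp_rot: [[-0.169, 0.986, -0.003], [0.986, 0.169, 0.001], [0.001, -0.003, -1.0]]
force: [-0.2, -0.3, -0.8]
opening: 1.0
grasp_force: 0.1
```

Emit:
move_arm([
  {"xyz":[0,0,0],"roll":0,"grip":0},
  {"xyz":[0,0,0],"roll":0,"grip":0},
  {"xyz":[0,0,0],"roll":0,"grip":0},
  {"xyz":[0,0,0],"roll":0,"grip":0},
  {"xyz":[0,0,0],"roll":0,"grip":0},
])

```text
time_s: 15.77
position: [0.6061, -0.1798, 0.0715]
tcp_rot: [[-0.168, 0.986, 0.002], [0.986, 0.168, -0.001], [-0.001, 0.002, -1.0]]
force: [-0.7, 0.3, 0.2]
opening: 0.706
grasp_force: 0.0
```

Emit:
move_arm([
  {"xyz":[0,0,0],"roll":0,"grip":0},
  {"xyz":[0,0,0],"roll":0,"grip":0},
  {"xyz":[0,0,0],"roll":0,"grip":0},
  {"xyz":[0,0,0],"roll":0,"grip":0},
  {"xyz":[0,0,0],"roll":0,"grip":0},
])

```text
time_s: 16.18
position: [0.606, -0.1797, 0.0708]
tcp_rot: [[-0.168, 0.986, 0.001], [0.986, 0.168, -0.0], [-0.001, 0.001, -1.0]]
force: [0.5, 1.1, 6.5]
opening: 0.575
grasp_force: 30.0
```

```bash
python3 - <<'E'
from h import *
go(mach(.002,.0933,.07))
E
```

```text
t 16.1833 pos [ 0.606  -0.1797  0.0708] th 99.68 shift tool mm [ 1.9 -0.4  0.8] n 2.0
```

Emit:
move_arm([
  {"xyz":[0,0,-2],"roll":0,"grip":0},
  {"xyz":[0,0,-8],"roll":0,"grip":0},
  {"xyz":[0,0,-12],"roll":0,"grip":0},
  {"xyz":[0,0,-12],"roll":0,"grip":0},
  {"xyz":[0,0,-11],"roll":0,"grip":0},
])

```text
time_s: 16.6
position: [0.6055, -0.1798, 0.1164]
tcp_rot: [[-0.168, 0.986, 0.0], [0.986, 0.168, -0.0], [-0.0, 0.0, -1.0]]
force: [-0.1, -0.3, -1.3]
opening: 0.57
grasp_force: 30.0
```

Emit:
move_arm([
  {"xyz":[15,0,-4],"roll":0,"grip":0},
  {"xyz":[22,0,-4],"roll":0,"grip":0},
  {"xyz":[25,0,-6],"roll":0,"grip":0},
  {"xyz":[25,0,-10],"roll":0,"grip":0},
  {"xyz":[25,0,-15],"roll":0,"grip":0},
])

```text
time_s: 17.02
position: [0.5846, -0.0669, 0.1537]
tcp_rot: [[-0.168, 0.986, -0.003], [0.986, 0.168, 0.001], [0.002, -0.003, -1.0]]
force: [0.1, -0.3, -2.1]
opening: 0.572
grasp_force: 30.0
```

Emit:
move_arm([
  {"xyz":[20,-15,-20],"roll":-0.08,"grip":0},
  {"xyz":[20,-15,-20],"roll":-0.1,"grip":0},
  {"xyz":[20,-15,-10],"roll":-0.1,"grip":0},
  {"xyz":[20,-15,0],"roll":-0.1,"grip":0},
  {"xyz":[20,-10,0],"roll":-0.1,"grip":0},
])

```text
time_s: 17.43
position: [0.485, 0.0024, 0.2054]
tcp_rot: [[-0.609, 0.793, 0.001], [0.793, 0.609, 0.0], [-0.001, 0.001, -1.0]]
force: [-0.6, -0.1, -1.7]
opening: 0.571
grasp_force: 30.0
```

Emit:
move_arm([
  {"xyz":[20,12,0],"roll":-0.1,"grip":0},
  {"xyz":[15,12,0],"roll":-0.1,"grip":0},
  {"xyz":[10,15,0],"roll":-0.1,"grip":0},
  {"xyz":[0,15,0],"roll":-0.1,"grip":0},
  {"xyz":[0,15,0],"roll":-0.1,"grip":0},
])

```text
time_s: 17.85
position: [0.5005, 0.0879, 0.2047]
tcp_rot: [[-0.915, 0.404, 0.0], [0.404, 0.915, 0.0], [-0.0, 0.0, -1.0]]
force: [-0.0, -0.7, -1.9]
opening: 0.572
grasp_force: 30.0
```

Emit:
move_arm([
  {"xyz":[0,0,0],"roll":-0.12,"grip":0},
  {"xyz":[0,0,0],"roll":0,"grip":0},
])

```text
time_s: 18.02
position: [0.501, 0.0876, 0.2045]
tcp_rot: [[-0.956, 0.293, 0.0], [0.293, 0.956, 0.0], [-0.0, 0.0, -1.0]]
force: [0.6, -0.6, -2.3]
opening: 0.568
grasp_force: 30.0
```

```bash
python3 - <<'E'
from h import *
s=bot.read_state();print(s["opening"],s["grasp_force"],s["force"],s["joint_positions"].round(1))
go(tote(-.046,-.052,.2))
E
```

```text
0.5677457860557091 29.992979922037648 [ 0.57611008 -0.60918323 -2.33720068] [ -2.7  22.7  99.8   0.   57.5 -75.7]
t 18.0167 pos [0.501  0.0876 0.2045] th 162.95 shift tool mm [ 92.6 141.3   4.5] n 169.0
```

Emit:
move_arm([
  {"xyz":[15.5,23.5,0],"roll":0,"grip":0},
  {"xyz":[15.5,23.5,0],"roll":0,"grip":0},
  {"xyz":[15.5,23.5,0],"roll":0,"grip":0},
  {"xyz":[15.5,23.5,0],"roll":0,"grip":0},
  {"xyz":[15.5,23.5,0],"roll":0,"grip":0},
])

```text
time_s: 18.43
position: [0.4609, 0.2223, 0.2043]
tcp_rot: [[-0.954, 0.301, -0.001], [0.301, 0.954, -0.0], [0.001, -0.0, -1.0]]
force: [0.4, 0.2, -2.0]
opening: 0.57
grasp_force: 30.0
```

Emit:
move_arm([
  {"xyz":[15,24,0],"roll":0,"grip":0},
  {"xyz":[0,0,25],"roll":0,"grip":0},
  {"xyz":[0,0,25],"roll":0,"grip":0},
  {"xyz":[0,0,20],"roll":0,"grip":0},
  {"xyz":[0,0,0],"roll":0,"grip":0},
])

```text
time_s: 18.85
position: [0.4515, 0.2479, 0.1311]
tcp_rot: [[-0.954, 0.3, -0.008], [0.3, 0.954, -0.002], [0.007, -0.005, -1.0]]
force: [-0.3, 0.0, -1.8]
opening: 0.575
grasp_force: 30.0
```

```bash
python3 - <<'E'
from h import *
go(tote(-.046,-.052,.034))
E
```

```text
t 18.85 pos [0.4515 0.2479 0.1311] th 162.56 shift tool mm [-2.4  3.  97.1] n 97.0
```

Emit:
move_arm([
  {"xyz":[0,1,25],"roll":0,"grip":0},
  {"xyz":[0,1,25],"roll":0,"grip":0},
  {"xyz":[0,0,25],"roll":0,"grip":0},
  {"xyz":[0,0,12],"roll":0,"grip":0},
  {"xyz":[0,0,6],"roll":0,"grip":0},
])

```text
time_s: 19.27
position: [0.4551, 0.2502, 0.0404]
tcp_rot: [[-0.954, 0.3, -0.002], [0.3, 0.954, -0.001], [0.002, -0.001, -1.0]]
force: [-0.4, -0.3, -1.5]
opening: 0.572
grasp_force: 30.0
```

Emit:
move_arm([
  {"xyz":[0,0,3],"roll":0,"grip":0},
  {"xyz":[0,0,2],"roll":0,"grip":0},
  {"xyz":[0,0,2],"roll":0,"grip":0},
  {"xyz":[0,0,0],"roll":0,"grip":0},
])

```text
time_s: 19.6
position: [0.4565, 0.2507, 0.0348]
tcp_rot: [[-0.955, 0.298, 0.002], [0.298, 0.955, 0.0], [-0.001, 0.001, -1.0]]
force: [0.1, -0.7, -1.9]
opening: 0.57
grasp_force: 30.0
```

```bash
python3 - <<'E'
from h import *
go(tote(-.046,-.052,.024));print(bot.read_state()["force"])
E
```

```text
t 19.6 pos [0.4565 0.2507 0.0348] th 162.68 shift tool mm [ 2.2 -1.6 10.8] n 11.0
[ 0.07161298 -0.70253722 -1.90699467]
```

Emit:
move_arm([
  {"xyz":[2,-1,3],"roll":0,"grip":0},
  {"xyz":[0,0,3],"roll":0,"grip":0},
  {"xyz":[0,0,2],"roll":0,"grip":0},
  {"xyz":[0,0,2],"roll":0,"grip":0},
  {"xyz":[0,0,0],"roll":0,"grip":0},
])

```text
time_s: 20.02
position: [0.4536, 0.2501, 0.0253]
tcp_rot: [[-0.955, 0.297, 0.0], [0.297, 0.955, -0.0], [-0.0, 0.0, -1.0]]
force: [-2.5, -1.2, 11.0]
opening: 0.572
grasp_force: 30.0
```

Emit:
move_arm([
  {"xyz":[-2,0,1],"roll":0,"grip":0},
  {"xyz":[-2,0,1],"roll":0,"grip":0},
  {"xyz":[-2,0,0.5],"roll":0,"grip":0},
  {"xyz":[0,0,0],"roll":0,"grip":0},
])

```text
time_s: 20.35
position: [0.4584, 0.2486, 0.0233]
tcp_rot: [[-0.955, 0.298, -0.002], [0.298, 0.955, 0.0], [0.002, -0.0, -1.0]]
force: [-3.8, 0.6, 15.1]
opening: 0.571
grasp_force: 30.0
```

Emit:
move_arm([
  {"xyz":[-2,0,0.5],"roll":0,"grip":0},
  {"xyz":[-2,0,0.5],"roll":0,"grip":0},
  {"xyz":[-2,0,0.5],"roll":0,"grip":0},
  {"xyz":[-2,0,1],"roll":0,"grip":0},
  {"xyz":[0,0,0],"roll":0,"grip":0},
])

```text
time_s: 20.77
position: [0.4655, 0.2463, 0.0199]
tcp_rot: [[-0.955, 0.298, -0.003], [0.298, 0.955, 0.0], [0.003, -0.001, -1.0]]
force: [-3.2, 2.4, 9.3]
opening: 0.574
grasp_force: 30.0
```

Emit:
move_arm([
  {"xyz":[-2,0,1],"roll":0,"grip":0},
  {"xyz":[-2,0,1],"roll":0,"grip":0},
  {"xyz":[-2,0,0.5],"roll":0,"grip":0},
  {"xyz":[-2,0,0.5],"roll":0,"grip":0},
  {"xyz":[-2,0,0],"roll":0,"grip":0},
])

```text
time_s: 21.18
position: [0.4741, 0.2432, 0.0166]
tcp_rot: [[-0.955, 0.298, -0.005], [0.298, 0.955, -0.0], [0.004, -0.002, -1.0]]
force: [-4.3, 1.6, 6.1]
opening: 0.575
grasp_force: 30.0
```

```bash
python3 - <<'E'
from h import *
s=bot.read_state();print(s["force"],s["position"]);look("pics/c5.png")
E
```

```text
[-4.29753538  1.63445989  6.11500201] [0.47414778 0.24316663 0.01655431]
side 143 x [-60.9  22.3] y [-21.4  24.9] z [-40.  -19.3]
plane z=ax+by+c [  0.165  -0.    -33.607] tilt 9.4
```

View pics/c5.png

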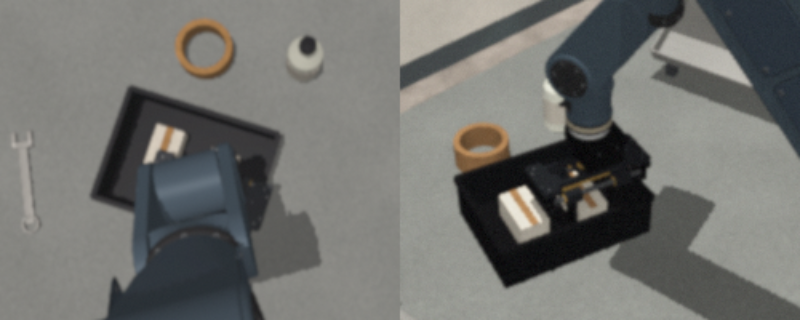

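The first carton lies flat on the left, and the second is nearly flat in the fingers (right panel, about (590,200)). I'll drag it a little further and release.

Emit:
move_arm([
  {"xyz":[-2,0,0.5],"roll":0,"grip":0},
  {"xyz":[-2,0,0.5],"roll":0,"grip":0},
  {"xyz":[-2,0,0],"roll":0,"grip":0},
  {"xyz":[0,0,0],"roll":0,"grip":0},
])

```text
time_s: 21.62
position: [0.4809, 0.2413, 0.0156]
tcp_rot: [[-0.955, 0.298, -0.003], [0.298, 0.955, -0.0], [0.003, -0.001, -1.0]]
force: [-2.8, 1.1, 6.4]
opening: 0.573
grasp_force: 30.0
```

Emit:
move_arm([
  {"xyz":[0,0,0],"roll":0,"grip":85},
  {"xyz":[0,0,0],"roll":0,"grip":85},
  {"xyz":[0,0,0],"roll":0,"grip":85},
  {"xyz":[0,0,0],"roll":0,"grip":85},
  {"xyz":[0,0,0],"roll":0,"grip":85},
])

```text
time_s: 22.03
position: [0.4825, 0.2412, 0.0149]
tcp_rot: [[-0.955, 0.297, 0.0], [0.297, 0.955, 0.0], [-0.0, 0.0, -1.0]]
force: [-0.7, -0.5, 0.2]
opening: 0.82
grasp_force: 0.0
```

Emit:
move_arm([
  {"xyz":[0,0,-10],"roll":0,"grip":85},
  {"xyz":[0,0,-20],"roll":0,"grip":85},
  {"xyz":[0,0,-30],"roll":0,"grip":85},
  {"xyz":[0,0,-30],"roll":0,"grip":85},
  {"xyz":[0,0,-30],"roll":0,"grip":85},
])

```text
time_s: 22.45
position: [0.4819, 0.2411, 0.1367]
tcp_rot: [[-0.955, 0.297, -0.001], [0.297, 0.955, -0.0], [0.0, -0.0, -1.0]]
force: [0.3, -0.0, 0.1]
opening: 0.854
grasp_force: 0.0
```

Emit:
move_arm([
  {"xyz":[10,-26,-20],"roll":0,"grip":85},
  {"xyz":[10,-26,-20],"roll":0,"grip":85},
  {"xyz":[5,-26,-10],"roll":0,"grip":85},
  {"xyz":[0,-26,0],"roll":0,"grip":85},
  {"xyz":[0,-26,0],"roll":0,"grip":85},
])

```text
time_s: 22.87
position: [0.4194, 0.1238, 0.1867]
tcp_rot: [[-0.955, 0.296, 0.003], [0.296, 0.955, 0.0], [-0.003, 0.001, -1.0]]
force: [1.0, 0.6, -0.1]
opening: 0.849
grasp_force: 0.0
```

Emit:
move_arm([
  {"xyz":[0,-26,0],"roll":0,"grip":85},
  {"xyz":[0,-26,0],"roll":0,"grip":85},
  {"xyz":[0,0,0],"roll":0,"grip":85},
  {"xyz":[0,0,0],"roll":0,"grip":85},
])

```text
time_s: 23.2
position: [0.4042, 0.0742, 0.1857]
tcp_rot: [[-0.954, 0.3, 0.001], [0.3, 0.954, 0.0], [-0.001, 0.0, -1.0]]
force: [0.7, 0.5, -0.1]
opening: 0.846
grasp_force: 0.0
```

```bash
python3 - <<'E'
from h import *
check("pics/k2.png");print(bot.read_state()["position"])
E
```

```text
carton 723 ((7.672702789306641, 49.318878173828125), (50.74039840698242, 89.6034927368164), 89.70055389404297) z [45.8 49.8 53. ] tiltdeg [-0.2  1.8]
carton 707 ((4.200702667236328, -51.171165466308594), (50.36279296875, 89.92225646972656), 89.59957122802734) z [46.7 49.9 52.9] tiltdeg [-0.3  0.7]
tote ((513.216552734375, 286.48773193359375), (269.095703125, 198.2891387939453), 72.9659423828125)
[0.40466308 0.07480299 0.18560954]
```

View pics/k2.png

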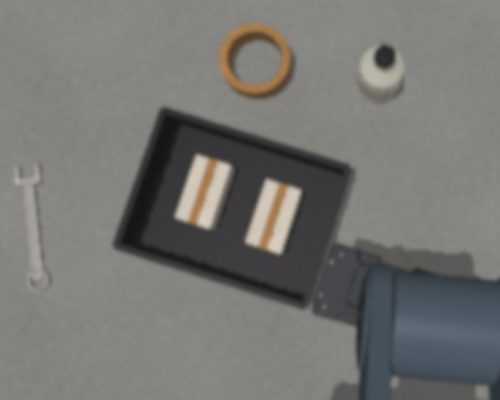

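Both cartons lie flat in the tote, at about (204,191) and (273,216), stripe up and along its short side. The bystanders haven't moved.

```bash
python3 -c "
from rig import bot
print(bot.hand_in())"
```

```text
the job is handed in; nothing more can be done
None
```

Both cartons are flat in the tote, top face up and lengthwise along its short side, with the tote and bystanders where they stood; I handed the job in at about 23 s, and no verdict came back.

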